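# Cross-stack narra slats in the drying jig and cap the stack

## Task

Carry on the drying stack in the plywood jig: lay the two loose slats flat across the pair already there, square to them, one on each side of the jig's middle with about a slat's width of gap between them and their ends sticking out evenly. Then lower the drilled cap board over the two steel pins, crosswise to those slats, until it rests flush on both of them. Set each piece down rather than dropping it, keep the lower pair where it is, and leave everything else on the bench alone.

Things in the scene. Friction and masses are not known exactly. Their poses are not given: they have to be found in the camera images.
- jig: plywood jig board fixed to the bench, 190 (x) x 220 (y) x 18 mm high, origin at the centre of its underside. Two upright steel pins, 10 mm diameter with tapered tips, stand on its y axis at y = +86 and -86 mm; their tips are 92 mm above the jig's underside. The lower pair of slats lies on it along y; the next layer goes along x and the cap board along y
- seat_a (a point): point fixed to the jig at the height of the lower slats' top face (40 mm above the jig's underside), 32 mm to +y of the jig's middle: a good place for the centre of the underside of one loose slat (either one)
- seat_b (a point): the same on the other side, 32 mm to -y of the jig's middle
- cap_seat (a point): where the centre of the cap board's underside comes to rest: over the jig's middle, 62 mm above the jig's underside
- pin_a (a point): centre of the tip of the pin at the jig's +y
- pin_b (a point): centre of the tip of the pin at the jig's -y
- lower_a: narra slat like the others, 160 x 30 x 22 mm (own x long, y wide, z up when flat); origin at the centre of its underside. Lies on the jig along the jig's y, 45 mm to +x of its middle
- lower_b: narra slat like the others, 160 x 30 x 22 mm (own x long, y wide, z up when flat); origin at the centre of its underside. Lies on the jig along the jig's y, 45 mm to -x of its middle
- slat_a: loose narra slat like the others, 160 x 30 x 22 mm (own x long, y wide, z up when flat); origin at the centre of its underside. Lies flat on the bench beside the jig
- slat_b: loose narra slat like the others, 160 x 30 x 22 mm (own x long, y wide, z up when flat); origin at the centre of its underside. Lies flat on the bench beside the jig
- cap: loose plywood cap board, 80 (own x) x 200 (own y) x 12 mm thick, with two 14 mm through holes on its y axis at y = +86 and -86 mm; on top along the middle runs a narra grip batten 24 mm wide (x), 100 mm long (y), 34 mm high, its top 46 mm above the board's underside. Origin at the centre of the underside; a half turn makes no difference. Lies flat on the bench, batten up
- offcut: bystander: short narra offcut lying flat, 70 x 45 x 20 mm, much shorter than the slats; origin at the centre of its underside
- pipe: bystander: short steel pipe standing on end, 48 mm diameter, 75 mm high; origin at the centre of its underside
- glue: bystander: glue bottle standing upright, 60 mm diameter, 150 mm high; origin at the centre of its underside
- hammer: bystander: hammer lying flat on the bench at the right; origin at its underside
There are look-alikes about, which are no part of the job. Leave any orange look-alike of the slat_a alone.

How it is judged (in metres and radians):
On the way:
1. both loose slats lie flat across the lower pair, one on each side of the jig's middle, let go and at rest, before the cap board goes on (x of slat_a in the frame of jig between -0.02 and 0.02 m and z of slat_a in the frame of jig between 0.036 and 0.044 m and angle between the x axis of each of slat_a, slat_b and the x axis of jig, either way round below 0.14 rad and angle between each of slat_a, slat_b's own z axis and vertical below 0.06 rad and linear speed of each of slat_a, slat_b below 0.03 m/s and x of slat_b in the frame of jig between -0.02 and 0.02 m and z of slat_b in the frame of jig between 0.036 and 0.044 m and ((y of slat_a in the frame of jig between 0.019 and 0.049 m and y of slat_b in the frame of jig between -0.049 and -0.019 m) or (y of slat_a in the frame of jig between -0.049 and -0.019 m and y of slat_b in the frame of jig between 0.019 and 0.049 m)) and contact force between each of slat_a, slat_b and the fingers below 0.05 N and x of lower_a in the frame of jig between 0.033 and 0.057 m and y of lower_a in the frame of jig between -0.015 and 0.015 m and z of lower_a in the frame of jig between 0.014 and 0.022 m and angle between the x axis of each of lower_a, lower_b and the y axis of jig, either way round below 0.14 rad and x of lower_b in the frame of jig between -0.057 and -0.033 m and y of lower_b in the frame of jig between -0.015 and 0.015 m and z of lower_b in the frame of jig between 0.014 and 0.022 m and not (x of cap in the frame of jig between -0.005 and 0.005 m and y of cap in the frame of jig between -0.005 and 0.005 m and z of cap in the frame of jig between 0.059 and 0.065 m and angle between cap's own z axis and vertical below 0.04 rad and angle between the y axis of cap and the y axis of jig, either way round below 0.06 rad and linear speed of cap below 0.03 m/s)), for 0.2 s.
At the end, for the whole second after the job is handed in: At rest: lower pair within 12-15 mm, 8 deg of its place; loose slats flat across it, one each side, centres 19-49 mm off the jig's x axis, within 20 mm along x, 8 deg; cap over the pins, centred to 5 mm, underside 62 mm +-3 above the jig's underside, tilt under 0.04 rad (x of slat_a in the frame of jig between -0.02 and 0.02 m and z of slat_a in the frame of jig between 0.036 and 0.044 m and angle between the x axis of each of slat_a, slat_b and the x axis of jig, either way round below 0.14 rad and angle between each of slat_a, slat_b's own z axis and vertical below 0.06 rad and linear speed of each of slat_a, slat_b, cap below 0.03 m/s and x of slat_b in the frame of jig between -0.02 and 0.02 m and z of slat_b in the frame of jig between 0.036 and 0.044 m and ((y of slat_a in the frame of jig between 0.019 and 0.049 m and y of slat_b in the frame of jig between -0.049 and -0.019 m) or (y of slat_a in the frame of jig between -0.049 and -0.019 m and y of slat_b in the frame of jig between 0.019 and 0.049 m)) and x of lower_a in the frame of jig between 0.033 and 0.057 m and y of lower_a in the frame of jig between -0.015 and 0.015 m and z of lower_a in the frame of jig between 0.014 and 0.022 m and angle between the x axis of each of lower_a, lower_b and the y axis of jig, either way round below 0.14 rad and x of lower_b in the frame of jig between -0.057 and -0.033 m and y of lower_b in the frame of jig between -0.015 and 0.015 m and z of lower_b in the frame of jig between 0.014 and 0.022 m and x of cap in the frame of jig between -0.005 and 0.005 m and y of cap in the frame of jig between -0.005 and 0.005 m and z of cap in the frame of jig between 0.059 and 0.065 m and angle between cap's own z axis and vertical below 0.04 rad and angle between the y axis of cap and the y axis of jig, either way round below 0.06 rad); the robot touches nothing.
It fails at once if a slat or the cap board is dropped or slammed onto the stack (over 0.5 m/s within about 20 mm of its seat) ((horizontal distance between slat_a and jig below 0.11 m and z of slat_a in the frame of jig below 0.06 m and linear speed of slat_a above 0.5 m/s) or (horizontal distance between slat_b and jig below 0.11 m and z of slat_b in the frame of jig below 0.06 m and linear speed of slat_b above 0.5 m/s) or (horizontal distance between cap and jig below 0.11 m and z of cap in the frame of jig below 0.08 m and linear speed of cap above 0.5 m/s)).
It fails at once if the offcut, pipe, glue bottle or hammer is moved by more than 30 mm (distance of any of offcut, pipe, glue, hammer from where it was at the start of the episode above 0.03 m).
It also fails if it takes over 70 s, if anything falls off the work surface, if the arm or the gripper's body presses on something with over 40 N, if the wrist force passes 120 N, or if a joint passes its speed limit or range.

## Robot

A 7-joint arm with a two-finger parallel gripper is mounted at the origin on the work surface. World frame = base frame: x ahead of the robot, y to its left, z up, the work surface at z = 0. Lengths are in m, angles in degrees, forces in N, time in s.
With the tool pointing down it reaches from about 0.425 to 0.875 m from the base axis. Payload 4.7 kg.
Tool frame: the origin (TCP) lies where the fingers leave the gripper's body, on its centre line; the fingertips stand 70 mm ahead of it and the grasp point (between the pads) lies 51 mm ahead of it (env.tip_reach is the distance from the TCP to the fingertips, in m); z points along the fingers, x is the direction in which the jaws open and shut, and the axes are right-handed (so a half turn about z gives the same grasp; the last joint's range is limited). The gripper opens to 87 mm and grips with 3 to 60 N. Pads are 19 mm wide; open, the fingers measure 117 mm over their backs; the gripper's body (75 mm by 190 mm) begins 51 mm behind the grasp point.
Start: joints at [-74.765, 18.392, -4.016, 83.108, 1.295, 78.541, -3.26], TCP at [0.162, 0.63, 0.292] pointing down, gripper open.
Joint ranges: [-163.93, 163.93], [-17.29, 119.83], [-79.2, 71.16], [3.27, 140.29], [-89.18, 269.18], [5.43, 117.66], [-154.24, 154.24]. Speed limits (degrees/s): [147.25, 147.25, 180, 180, 180, 180, 180].

## Interface

Orientations are given as [roll, pitch, yaw] about the fixed x, y, z axes, in that order (R = Rz(yaw) Ry(pitch) Rx(roll)).
In Python, from cell import env, optics, order gives the robot as it stands.
- The arm moves only by the shell command python3 -m creep 'ROWS' [FORCE]. ROWS is JSON, a list of rows, each a list of 7 numbers: the shift along the tool's x, y, z in cm, then the turn, a rotation vector about the tool's x, y, z in rad, then the opening, from 0 (shut) to 1 (fully open). A call has 1 to 20 rows; each row shifts and turns the pose as measured when the row begins, along the tool's axes as they then stand; what a row does not reach is not made up. A row lasts 1/10 s, in which the tool goes at most 50 mm and 8.59 degrees, less where a joint would pass 70% of its speed; a pose out of reach is approached as far as the arm can. A call with a gripper value outside its range is refused whole. The fingers move at their own pace and stop on an object; FORCE is the grip in N (left out, the last holds). Time passes only in rows, so rows that do not move let the fingers close. It gives the time, the measured TCP pose, the force and the opening at its end, in the units of the state.
- env.get_obs(): the state, without advancing time (a new reading comes with each control period).
- optics.read_camera(name): name is "scene" or "side" or "wrist"; returns a dict with "frame" (400x640x3 uint8, blue, green, red), "z_map" (400x640 float32, m along the optical axis (not along the pixel's ray), 0 where there is no reading), "fx", "fy", "cx", "cy" (pixels), "R" (3x3) and "t" (3): a world point X has camera coordinates R X + t; the wrist camera has in their place "hand_eye" (4x4, takes a point from camera to tool coordinates, whose origin is the TCP and whose axes are the tool frame's). Camera axes: x right, y down, z forward; pixel columns grow to the right and rows downward; lengths in m; the calibration is good to about 2 mm. A picture is of the moment at which its call begins: read the wrist's pose just before it.
- order.sign_off(): hands the job in, once; it reports no verdict.
The state is a dict: "time_s": time; "qpos": joint angles; "joint_velocities": joint speeds; "effort": joint torques, N m; "tool_pos": TCP position; "tool_rot": TCP orientation; "force": force on the tool from outside, world axes, zero at the start; "wrist_torque": the same for the moment, N m; "grip_width": finger opening in m.
Only numpy, scipy, OpenCV 4.12 (cv2) and the standard library are available. Lean on these libraries where they do the work, as an engineer would, in place of code of your own. Each camera call takes 0.05 s, during which the arm holds its last target. There are 200 camera calls.

## Working session

There is one attempt and no reset: what is moved stays moved. The work goes in short steps, Python scripts to look and compute and a shell command to move; the robot and the scene stay as the last step left them, time stands still between calls to the robot, and variables do not carry over. Pictures are saved under pics/ and viewed, on a budget of 10 in all, crops included, one or two more only if the job needs it, and the job is handed in when it is done.

```bash
ls; mkdir -p pics; python3 - <<'E'
from cell import env, optics
import cv2, numpy as np
o=env.get_obs(); print({k:np.round(v,3) for k,v in o.items()})
for n in ["scene","side"]:
    c=optics.read_camera(n); cv2.imwrite(f"pics/{n}0.png",c["frame"]); np.savez(f"{n}0.npz",**c)
    print(n,c["fx"],c["cx"],c["cy"],np.round(c["R"],3).tolist(),np.round(c["t"],3), (c["z_map"]>0).mean())
E
```

```text
pics
{'time_s': np.float64(0.0), 'qpos': array([-74.766,  18.439,  -4.014,  83.177,   1.299,  78.542,  -3.259]), 'joint_velocities': array([-0.17 , -0.071, -0.052,  0.01 , -0.089, -0.054, -0.052]), 'effort': array([-0.0000e+00, -4.9131e+01, -4.0400e-01, -3.1251e+01, -6.4000e-02,
        4.4000e-02,  0.0000e+00]), 'tool_pos': array([0.162, 0.629, 0.291]), 'tool_rot': array([1.7999e+02, 1.1200e-01, 7.5576e+01]), 'force': array([-0.051,  0.266, -0.061]), 'wrist_torque': array([ 0.004, -0.004,  0.004]), 'grip_width': np.float64(0.087)}
scene 413.95984418838066 318.2799742622183 207.14054433619327 [[-0.469, 0.883, -0.013], [0.7, 0.363, -0.615], [-0.538, -0.298, -0.788]] [ 0.427 -0.254  1.674] 0.99605859375
side 459.6319800952901 319.90042754637716 191.0787936962454 [[0.847, -0.531, -0.022], [-0.297, -0.439, -0.848], [0.441, 0.725, -0.529]] [-0.549  0.168  1.25 ] 0.99623046875
```

View pics/scene0.png

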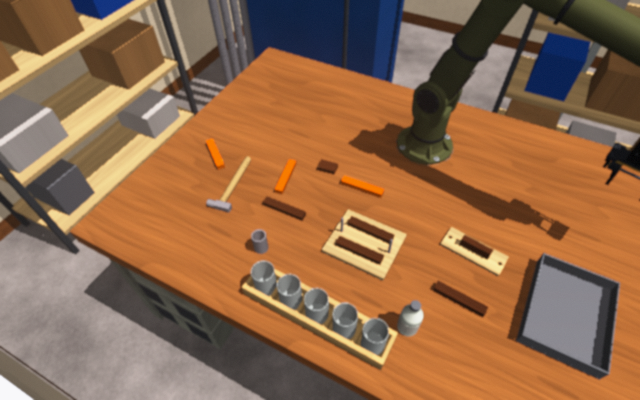

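View pics/side0.png

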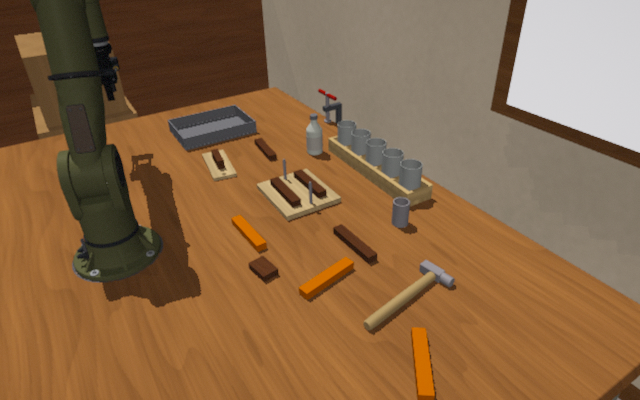

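Scene view: the loose brown slats are at (284,208) and (460,298). What could be taken for them:
- orange look-alikes at (215,153), (285,176) and (362,185)
- the offcut at (327,166)
- the lower pair on the jig at (370,229) and (358,250)
- the cap's batten at (475,246)

The cap board is at (475,251). The side view shows the same layout, with loose slats at (355,243) and (265,149). I choose the two long brown slats that lie off the jig.

```bash
cat > h.py <<'E'
import numpy as np, cv2
from scipy.spatial.transform import Rotation as Rn
def load(n): return dict(np.load(n))
def world(c):
    h,w=c["z_map"].shape; u,v=np.meshgrid(np.arange(w),np.arange(h)); z=c["z_map"]
    p=np.stack([(u-c["cx"])/c["fx"]*z,(v-c["cy"])/c["fy"]*z,z],-1)
    return (p-c["t"])@c["R"]
def wristRt(c,o):
    T=c["hand_eye"]; Rt=Rn.from_euler("xyz",o["tool_rot"],degrees=True).as_matrix()
    A=Rt@T[:3,:3]; b=Rt@T[:3,3]+o["tool_pos"]
    c["R"]=A.T; c["t"]=-A.T@b; return c
def ray(c,px,z):
    px=np.atleast_2d(px).astype(float)
    d=np.c_[(px[:,0]-c["cx"])/c["fx"],(px[:,1]-c["cy"])/c["fy"],np.ones(len(px))]@c["R"]
    C=-c["R"].T@c["t"]; return C+d*((z-C[2])/d[:,2])[:,None]
def rect(xy):
    (x,y),(a,b),t=cv2.minAreaRect(np.float32(xy*1000))
    if a<b: a,b,t=b,a,t+90
    return np.round([x,y,a,b,(t+90)%180-90],1)
def blobs(c,mask,zlo,zhi,amin=25):
    P=world(c); m=(mask&(P[...,2]>zlo)&(P[...,2]<zhi)).astype(np.uint8)
    n,l,s,ce=cv2.connectedComponentsWithStats(m)
    for i in range(1,n):
        if s[i,4]>=amin:
            k=l==i; yield ce[i].round(),s[i,4],rect(P[k][:,:2]),round(float(np.median(P[k][:,2]))*1000,1)
def brown(c):
    f=cv2.cvtColor(c["frame"],cv2.COLOR_BGR2HSV); return (f[...,2]<125)&(f[...,1]>90)&((f[...,0]<18)|(f[...,0]>170))
def ply(c):
    f=cv2.cvtColor(c["frame"],cv2.COLOR_BGR2HSV); return (f[...,2]>150)&(f[...,1]<150)&(f[...,0]>12)&(f[...,0]<35)
E
python3 - <<'E'
from h import *
for n in ["scene","side"]:
    c=load(n+"0.npz"); P=world(c)
    for name,m,lo,hi in [("brown",brown(c),.008,.07),("ply",ply(c),.006,.03)]:
        for b in blobs(c,m,lo,hi):
            if b[2][0]>-300: print(n,name,*b)
E
```

```text
scene brown [118.  36.] 886 [-4.720e+01 -1.701e+03  3.047e+02  1.897e+02  1.600e+00] 14.5
scene brown [327. 166.] 169 [ 299.4 -284.    69.3   46.   -86.7] 18.6
scene brown [284. 208.] 362 [ 551.2 -329.4  160.5   32.9  -88.3] 20.2
scene brown [370. 229.] 411 [506.7 -24.  164.   31.3  87.3] 38.0
scene brown [359. 250.] 458 [596.9 -22.4 165.5  32.4  89.3] 38.1
scene brown [475. 247.] 329 [413.6 305.4  99.4  26.8  82.5] 41.0
scene brown [250. 281.] 36 [ 855.8 -264.4   24.9   12.3    3.2] 45.0
scene brown [460. 298.] 572 [601.9 316.3 157.1  33.5  84.3] 20.5
scene brown [275. 294.] 39 [ 855.3 -177.3   26.6   17.    55.2] 43.6
scene brown [273. 308.] 186 [ 890.8 -162.1  216.4    4.9   88.5] 21.5
scene brown [302. 308.] 48 [857.1 -85.4  30.8  20.   48.3] 41.7
scene brown [329. 322.] 61 [ 8.54e+02 -6.00e-01  4.63e+01  2.48e+01  4.40e+01] 40.5
scene brown [332. 340.] 171 [898.   38.5 182.2   4.4  88.4] 22.7
scene brown [359. 338.] 48 [860.1 101.9  41.6  14.8   2.9] 33.6
scene brown [369. 361.] 34 [901.3 148.2  35.    3.6  87.5] 22.7
scene ply [235. 179.] 311 [ 515.  -559.3  231.1   28.8   11. 
[... 641 characters left out ...]
9.] 157 [417.2 326.  151.9  34.2  80.3] 44.4
side brown [310. 183.] 350 [598.6 -12.3 207.   68.2  76.7] 39.2
side brown [286. 192.] 386 [510.7 -21.5 165.8  49.   87.4] 39.3
side brown [245. 236.] 74 [ 313.6 -138.   146.4    4.4  -87.3] 14.3
side brown [355. 243.] 575 [ 548.  -331.9  163.1   36.3  -88.7] 21.5
side brown [263. 268.] 412 [ 295.4 -288.6   71.8   46.8  -81.1] 19.5
side brown [326. 282.] 179 [ 412.1 -420.7  158.5   23.8    3.2] 14.0
side ply [218. 165.] 420 [410.4 312.9 205.   80.3  81.4] 12.4
side ply [322. 192.] 316 [603.3 -22.1 221.6  86.3  87.1] 18.3
side ply [287. 195.] 934 [521.5 -18.7 225.2 134.9  87.9] 18.4
side ply [399. 298.] 535 [ 516.  -560.7  234.8   21.8    9.5] 24.6
```

Sizes and heights agree with the description. The jig is near (0.550,-0.020) and the cap near (0.410,0.311). The loose slats are near (0.600,0.315) and (0.550,-0.330). Next I locate the glue bottle and pins for clearance, while turning the tool towards the first slat.

```bash
cat >> h.py <<'E'
def delta(x,y,z,yaw,o=None):
    if o is None:
        from cell import env; o=env.get_obs()
    R=Rn.from_euler("xyz",o["tool_rot"],degrees=True); p=o["tool_pos"]
    T=Rn.from_euler("xyz",[180,0,yaw],degrees=True)
    print("t",round(float(o["time_s"]),2),"pos",np.round(p,4),"rot",np.round(o["tool_rot"],2),"grip",round(float(o["grip_width"]),4),"F",np.round(o["force"],1))
    print("shift cm",np.round(R.inv().apply(np.array([x,y,z])-p)*100,2),"turn",np.round((R.inv()*T).as_rotvec(),3))
E
python3 - <<'E'
from h import *
for n in ["scene","side"]:
    c=load(n+"0.npz"); P=world(c)
    for nm,lo,hi,x0,x1,y0,y1 in [("glue",.04,.16,.6,.85,.1,.35),("pipe",.03,.085,.6,.8,-.4,-.15),("pins",.065,.1,.45,.65,-.15,.12)]:
        m=(P[...,2]>lo)&(P[...,2]<hi)&(P[...,0]>x0)&(P[...,0]<x1)&(P[...,1]>y0)&(P[...,1]<y1)
        q=P[m]
        if nm=="pins":
            for s in (q[:,1]>-.02,q[:,1]<-.02): print(n,nm,s.sum(),q[s].mean(0) if s.any() else '',q[s,2].max() if s.any() else '')
        elif len(q): print(n,nm,len(q),q.min(0),q.max(0))
delta(.600,.314,.25,-5.7)
E
python3 -m creep '[[0,0,0,0,0,0.149,0.7],[0,0,0,0,0,0.149,0.7],[0,0,0,0,0,0.149,0.7],[0,0,0,0,0,0.149,0.7],[0,0,0,0,0,0.149,0.7],[0,0,0,0,0,0.149,0.7],[0,0,0,0,0,0.149,0.7],[0,0,0,0,0,0.149,0.7],[0,0,0,0,0,0.149,0.7],[0,0,0,0,0,0.1,0.7]]' 30
python3 -c "
from h import *
delta(.600,.314,.25,-5.7)"
```

```text
scene glue 947 [0.73076612 0.10007141 0.04023461] [0.8499095  0.23793427 0.15542711]
scene pipe 269 [ 0.69891864 -0.34209501  0.03015655] [ 0.79996442 -0.18132313  0.07897799]
scene pins 20 [0.55435692 0.06737749 0.07921482] 0.09364332966131633
scene pins 16 [ 0.55070079 -0.10306203  0.08114542] 0.09284864340976542
side glue 767 [0.71740017 0.10053443 0.04023924] [0.84994517 0.22338297 0.15377271]
side pipe 583 [ 0.69394279 -0.34387479  0.0300218 ] [ 0.79975501 -0.15053323  0.07822802]
side pins 21 [0.54960274 0.06435839 0.07910292] 0.09241121122247213
side pins 34 [ 0.54561616 -0.1078435   0.0776643 ] 0.09286232496744491
t 0.1 pos [0.1619 0.6291 0.2913] rot [1.7999e+02 1.0000e-01 7.5570e+01] grip 0.0867 F [-0.2  0.   0.2]
shift cm [-19.6   50.28   4.17] turn [1.000e-03 1.000e-03 1.418e+00]
time_s: 1.1
tool_pos: [0.1613, 0.6264, 0.2842]
tool_rot: [179.2, 0.1, -8.1]
force: [-0.1, 0.2, -0.1]
grip_width: 0.0609
t 1.1 pos [0.1613 0.6264 0.2842] rot [ 1.7921e+02  7.0000e-02 -8.1000e+00] grip 0.0609 F [-0.1  0.2 -0.1]
shift cm [47.84 24.69  3.71] turn [ 0.014  0.001 -0.042]
```

```bash
python3 -m creep '[[3.7,1.9,0.15,0,0,-0.003,0.7],[3.7,1.9,0.15,0,0,-0.003,0.7],[3.7,1.9,0.15,0,0,-0.003,0.7],[3.7,1.9,0.15,0,0,-0.003,0.7],[3.7,1.9,0.15,0,0,-0.003,0.7],[3.7,1.9,0.15,0,0,-0.003,0.7],[3.7,1.9,0.15,0,0,-0.003,0.7],[3.7,1.9,0.15,0,0,-0.003,0.7],[3.7,1.9,0.15,0,0,-0.003,0.7],[3.7,1.9,0.15,0,0,-0.003,0.7],[3.7,1.9,0.15,0,0,-0.003,0.7],[3.7,1.9,0.15,0,0,-0.003,0.7],[3.7,1.9,0.15,0,0,-0.003,0.7],[0,0,0,0,0,0,0.7]]'
python3 - <<'E'
from h import *
from cell import env,optics
delta(.600,.314,.25,-5.7)
o=env.get_obs(); c=wristRt(optics.read_camera("wrist"),o); cv2.imwrite("pics/w1.png",c["frame"])
for b in blobs(c,brown(c),.008,.07,300): print("brown",*b)
for b in blobs(c,ply(c),.006,.03,300): print("ply",*b)
E
```

```text
time_s: 2.5
tool_pos: [0.6198, 0.3104, 0.2562]
tool_rot: [178.5, 0.5, -5.4]
force: [0.5, -0.4, -0.6]
grip_width: 0.0612
t 2.5 pos [0.6198 0.3104 0.2562] rot [178.53   0.54  -5.38] grip 0.0612 F [ 0.5 -0.4 -0.6]
shift cm [-2.   -0.19  0.64] turn [0.026 0.009 0.006]
brown [304. 163.] 5549 [598.8 317.9 159.4  29.8  84.4] 21.7
brown [ 98. 190.] 4124 [400.8 314.9  94.1  46.1  82.7] 44.9
ply [112. 144.] 7704 [412.6 335.2 149.9  81.7  81.3] 11.7
```

View pics/w1.png

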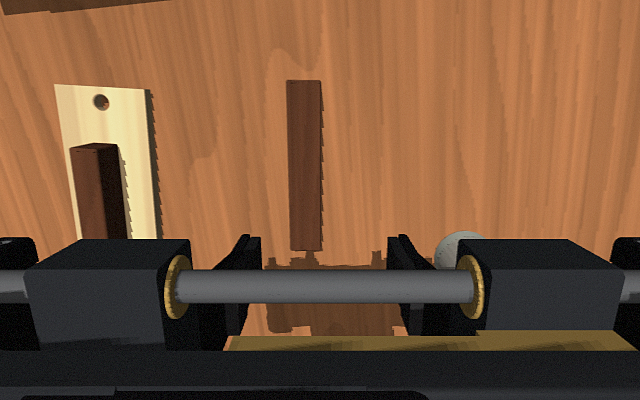

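The wrist view shows the plain brown slat at (304,163), and the cap is on the left with a hole at (100,101). The slat centre from the wrist is (0.599,0.318), which agrees with the scene camera.

```bash
python3 -m creep '[[-1.0,-0.25,1,0.026,0.009,0.004,0.7],[-1.0,-0.25,3,0,0,0,0.7],[0,0,3.5,0,0,0,0.7],[0,0,3.5,0,0,0,0.7],[0,0,2.5,0,0,0,0.7],[0,0,0,0,0,0,0.7]]'
python3 -c "
from h import *
delta(.599,.317,.075,-5.6)"
```

```text
time_s: 3.15
tool_pos: [0.5909, 0.3278, 0.1165]
tool_rot: [-179.5, 0.4, -5.0]
force: [-0.0, 0.3, -0.2]
grip_width: 0.0609
t 3.15 pos [0.5909 0.3278 0.1165] rot [-179.54    0.41   -5.03] grip 0.0609 F [-0.   0.3 -0.2]
shift cm [0.93 1.04 4.13] turn [-0.008  0.007  0.01 ]
```

```bash
python3 -m creep '[[0.5,0.5,0.6,-0.008,0.007,0.01,0.7],[0.4,0.4,1.2,0,0,0,0.7],[0,0,1.0,0,0,0,0.7],[0,0,0,0,0,0,0.7]]'
python3 -c "
from h import *
delta(.599,.317,.075,-5.6)"
```

```text
time_s: 3.55
tool_pos: [0.6, 0.3203, 0.09]
tool_rot: [-179.8, -0.2, -5.5]
force: [-1.0, 0.1, -0.4]
grip_width: 0.0611
t 3.55 pos [0.6    0.3203 0.09  ] rot [-179.82   -0.19   -5.49] grip 0.0611 F [-1.   0.1 -0.4]
shift cm [-0.07  0.34  1.5 ] turn [-0.003 -0.003  0.002]
```

Then finish the descent and close the gripper.

```bash
python3 -m creep '[[0,0.2,0.9,0,0,0,0.7],[0,0.1,0.7,0,0,0,0.7],[0,0,0,0,0,0,0.7],[0,0,0,0,0,0,0.25],[0,0,0,0,0,0,0.1],[0,0,0,0,0,0,0.1],[0,0,0,0,0,0,0.1]]' 25
python3 -c "
from h import *
delta(.599,.317,.2,-5.6)"
```

```text
time_s: 4.25
tool_pos: [0.6012, 0.3174, 0.0748]
tool_rot: [-179.7, -0.4, -5.5]
force: [-1.1, -0.3, 0.1]
grip_width: 0.0368
t 4.25 pos [0.6012 0.3174 0.0748] rot [-179.69   -0.35   -5.53] grip 0.0368 F [-1.1 -0.3  0.1]
shift cm [-1.400e-01 -1.000e-02 -1.252e+01] turn [-0.005 -0.006  0.001]
```

```bash
python3 -m creep '[[0,0,0,0,0,0,0.1],[0,0,0,0,0,0,0.1],[0,0,-0.5,0,0,0,0.1],[0,0,-2.5,0,0,0,0.1],[0,0,-3,0,0,0,0.1],[0,0,-3,0,0,0,0.1],[0,0,-3,0,0,0,0.1]]' 25
python3 -m creep '[[0,0,-0.5,0,0,-0.14,0.1],[0,0,0,0,0,-0.14,0.1],[0,0,0,0,0,-0.14,0.1],[0,0,0,0,0,-0.14,0.1],[0,0,0,0,0,-0.14,0.1],[0,0,0,0,0,-0.14,0.1],[0,0,0,0,0,-0.14,0.1],[0,0,0,0,0,-0.14,0.1],[0,0,0,0,0,-0.14,0.1],[0,0,0,0,0,-0.14,0.1],[0,0,0,0,0,-0.14,0.1],[0,0,0,0,0,-0.06,0.1],[0,0,0,0,0,0,0.1]]'
python3 -c "
from h import *
delta(.5508,.012,.2,88.5)"
```

```text
time_s: 4.95
tool_pos: [0.5971, 0.3155, 0.1933]
tool_rot: [179.9, 0.2, -5.5]
force: [-0.3, 0.5, -1.0]
grip_width: 0.0299
time_s: 6.25
tool_pos: [0.6003, 0.3153, 0.2115]
tool_rot: [179.4, -0.3, 89.9]
force: [0.3, 0.1, -0.7]
grip_width: 0.0299
t 6.25 pos [0.6003 0.3153 0.2115] rot [179.42  -0.3   89.88] grip 0.0299 F [ 0.3  0.1 -0.7]
shift cm [-30.35  -4.9    0.95] turn [ 0.01  -0.005  0.024]
```

```bash
python3 -m creep '[[-3,-0.5,0.05,0.01,-0.005,0.012,0.1],[-3,-0.5,0.05,0,0,0.012,0.1],[-3,-0.5,0,0,0,0,0.1],[-3,-0.5,0,0,0,0,0.1],[-3,-0.5,0,0,0,0,0.1],[-3,-0.5,0,0,0,0,0.1],[-3,-0.5,0,0,0,0,0.1],[-3,-0.5,0,0,0,0,0.1],[-3,-0.5,0,0,0,0,0.1],[-2,-0.3,0,0,0,0,0.1],[0,0,0,0,0,0,0.1],[0,0,0,0,0,0,0.1]]'
python3 -c "
from h import *
delta(.5508,.012,.125,88.5)"
```

```text
time_s: 7.45
tool_pos: [0.541, 0.0168, 0.2125]
tool_rot: [179.8, -0.2, 87.2]
force: [0.1, 0.7, -1.0]
grip_width: 0.0299
t 7.45 pos [0.541  0.0168 0.2125] rot [179.77  -0.24  87.2 ] grip 0.0299 F [ 0.1  0.7 -1. ]
shift cm [-0.46  0.96  8.75] turn [ 0.004 -0.004 -0.023]
```

```bash
python3 -m creep '[[-0.2,0.5,1,0.004,-0.004,-0.02,0.1],[-0.2,0.5,2,0,0,0,0.1],[0,0,2,0,0,0,0.1],[0,0,1.8,0,0,0,0.1],[0,0,1.0,0,0,0,0.1],[0,0,0,0,0,0,0.1],[0,0,0,0,0,0,0.1]]'
python3 -c "
from h import *
delta(.5508,.012,.116,88.5)"
```

```text
time_s: 8.15
tool_pos: [0.5544, 0.0217, 0.1292]
tool_rot: [180.0, -0.1, 89.2]
force: [0.8, -0.1, -1.3]
grip_width: 0.0298
t 8.15 pos [0.5544 0.0217 0.1292] rot [ 1.7996e+02 -1.2000e-01  8.9230e+01] grip 0.0298 F [ 0.8 -0.1 -1.3]
shift cm [-0.97 -0.35  1.32] turn [ 0.001 -0.002  0.013]
```

```bash
python3 -m creep '[[-0.6,-0.2,0.2,0.001,-0.002,0.006,0.1],[-0.4,-0.1,0.4,0,0,0.005,0.1],[0,0,0.3,0,0,0,0.1],[0,0,0,0,0,0,0.1]]'
python3 -c "
from h import *
delta(.5508,.012,.115,88.5)"
```

```text
time_s: 8.55
tool_pos: [0.5526, 0.0111, 0.1219]
tool_rot: [179.8, -0.0, 88.6]
force: [0.1, -0.3, 0.0]
grip_width: 0.0301
t 8.55 pos [0.5526 0.0111 0.1219] rot [ 1.7978e+02 -3.0000e-02  8.8570e+01] grip 0.0301 F [ 0.1 -0.3  0. ]
shift cm [ 0.09 -0.18  0.69] turn [ 0.004 -0.001  0.001]
```

```bash
python3 -m creep '[[0,-0.1,0.3,0,0,0,0.1],[0,0,0.2,0,0,0,0.1],[0,0,0.15,0,0,0,0.1],[0,0,0.1,0,0,0,0.1],[0,0,0,0,0,0,0.1]]'
python3 -c "
from h import *
delta(.5508,.012,.115,88.5)"
```

```text
time_s: 9.05
tool_pos: [0.5521, 0.011, 0.1151]
tool_rot: [179.7, -0.1, 88.6]
force: [-0.9, -0.5, 1.1]
grip_width: 0.0297
t 9.05 pos [0.5521 0.011  0.1151] rot [ 1.797e+02 -6.000e-02  8.856e+01] grip 0.0297 F [-0.9 -0.5  1.1]
shift cm [ 0.1  -0.13  0.01] turn [ 0.005 -0.001  0.001]
```

```bash
python3 -m creep '[[0,0,0.1,0,0,0,0.1],[0,0,0,0,0,0,0.1]]'
python3 -m creep '[[0,0,0,0,0,0,0.4],[0,0,0,0,0,0,0.48],[0,0,0,0,0,0,0.48],[0,0,-0.5,0,0,0,0.48],[0,0,-2,0,0,0,0.48],[0,0,-3,0,0,0,0.48],[0,0,-3,0,0,0,0.48],[0,0,-3,0,0,0,0.48],[0,0,0,0,0,0,0.48],[0,0,0,0,0,0,0.48]]'
python3 - <<'E'
from h import *
from cell import env,optics
delta(.55,-.33,.22,1.5)
o=env.get_obs(); c=wristRt(optics.read_camera("wrist"),o); cv2.imwrite("pics/w2.png",c["frame"])
for b in blobs(c,brown(c),.03,.09,300): print("brown",*b)
c=optics.read_camera("scene"); cv2.imwrite("pics/s2.png",c["frame"])
for b in blobs(c,brown(c),.03,.09,100): print("brown",*b)
E
```

```text
time_s: 9.25
tool_pos: [0.5521, 0.011, 0.1152]
tool_rot: [179.7, -0.1, 88.6]
force: [-1.2, -0.4, 1.4]
grip_width: 0.0298
time_s: 10.25
tool_pos: [0.5511, 0.0111, 0.2342]
tool_rot: [179.7, -0.0, 88.6]
force: [-0.4, 0.3, -0.3]
grip_width: 0.0413
t 10.25 pos [0.5511 0.0111 0.2342] rot [ 1.7975e+02 -5.0000e-02  8.8570e+01] grip 0.0413 F [-0.4  0.3 -0.3]
shift cm [-34.1    0.73   1.4 ] turn [ 0.003 -0.004  1.52 ]
brown [296. 176.] 16872 [540.6 -19.1 160.3 135.3  89.7] 40.4
brown [366. 240.] 1024 [557.  -19.8 157.8 157.3 -89.2] 40.9
brown [476. 246.] 233 [414.2 308.3  93.9  25.1  80.7] 43.8
```

View pics/s2.png

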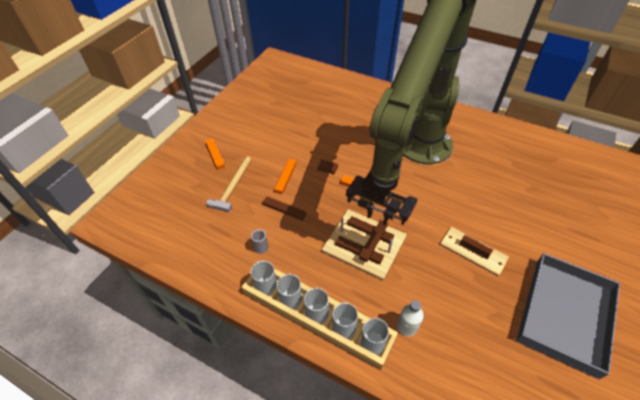

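The first slat is down across the pair at (375,238). Next is the second slat.

```bash
python3 -m creep '[[0,0,0,0,0,0.14,0.7],[0,0,0,0,0,0.14,0.7],[0,0,0,0,0,0.14,0.7],[0,0,0,0,0,0.14,0.7],[0,0,0,0,0,0.14,0.7],[0,0,0,0,0,0.14,0.7],[0,0,0,0,0,0.14,0.7],[0,0,0,0,0,0.14,0.7],[0,0,0,0,0,0.14,0.7],[0,0,0,0,0,0.14,0.7],[0,0,0,0,0,0.1,0.7],[0,0,0,0,0,0,0.7]]'
python3 -c "
from h import *
delta(.549,-.331,.22,1.5)"
```

```text
time_s: 11.55
tool_pos: [0.5423, 0.0104, 0.2155]
tool_rot: [179.7, 1.6, -1.0]
force: [1.3, -0.8, 0.2]
grip_width: 0.0606
t 11.55 pos [0.5423 0.0104 0.2155] rot [179.66   1.56  -0.98] grip 0.0606 F [ 1.3 -0.8  0.2]
shift cm [ 1.24 34.13 -0.28] turn [ 0.005  0.027 -0.043]
```

```bash
python3 -m creep '[[0.1,3.1,-0.1,0.005,0.027,-0.02,0.7],[0.1,3.1,-0.1,0,0,-0.01,0.7],[0.1,3.1,-0.1,0,0,-0.01,0.7],[0.1,3.1,-0.1,0,0,0,0.7],[0.1,3.1,-0.1,0,0,0,0.7],[0.1,3.1,-0.1,0,0,0,0.7],[0.1,3.1,-0.1,0,0,0,0.7],[0.1,3.1,-0.1,0,0,0,0.7],[0.1,3.1,-0.1,0,0,0,0.7],[0.1,3,0,0,0,0,0.7],[0,1.5,0,0,0,0,0.7],[0,0,0,0,0,0,0.7],[0,0,0,0,0,0,0.7]]'
python3 - <<'E'
from h import *
from cell import env,optics
delta(.549,-.331,.1,1.5)
o=env.get_obs(); c=wristRt(optics.read_camera("wrist"),o)
for b in blobs(c,brown(c),.008,.09,300): print("brown",*b)
E
```

```text
time_s: 12.85
tool_pos: [0.5586, -0.3213, 0.2107]
tool_rot: [-179.8, 1.2, 3.8]
force: [0.8, 0.5, 0.4]
grip_width: 0.061
t 12.85 pos [ 0.5586 -0.3213  0.2107] rot [-179.79    1.2     3.78] grip 0.061 F [0.8 0.5 0.4]
shift cm [-0.79  0.94 11.09] turn [-0.003  0.021  0.04 ]
brown [47. 17.] 461 [ 334.8 -204.    34.3   15.8   35.1] 14.5
brown [ 19. 132.] 3458 [ 301.3 -285.2   70.1   36.8  -82.2] 19.3
brown [316. 185.] 6020 [ 546.7 -318.6  135.4   30.   -88.9] 21.7
```

```bash
python3 -m creep '[[-0.5,0.4,1,-0.003,0.021,0.047,0.7],[-0.5,0.4,3,0,0,0,0.7],[0,0,3,0,0,0,0.7],[0,0,2.5,0,0,0,0.7],[0,0,1,0,0,0,0.7],[0,0,0,0,0,0,0.7],[0,0,0,0,0,0,0.7]]'
python3 -c "
from h import *
delta(.547,-.331,.075,1.1)"
```

```text
time_s: 13.6
tool_pos: [0.5529, -0.3184, 0.1041]
tool_rot: [-179.7, -0.3, 2.0]
force: [0.5, -0.1, 1.2]
grip_width: 0.061
t 13.6 pos [ 0.5529 -0.3184  0.1041] rot [-179.69   -0.3     2.04] grip 0.061 F [ 0.5 -0.1  1.2]
shift cm [-0.65  1.25  2.9 ] turn [-0.005 -0.005  0.016]
```

```bash
python3 -m creep '[[-0.5,0.7,0.2,-0.005,-0.005,0.016,0.7],[-0.2,0.5,0.6,0,0,0,0.7],[0,0,0.8,0,0,0,0.7],[0,0,0.8,0,0,0,0.7],[0,0,0.2,0,0,0,0.7],[0,0,0,0,0,0,0.7]]'
python3 -c "
from h import *
delta(.547,-.331,.075,1.1)"
```

```text
time_s: 14.2
tool_pos: [0.5478, -0.3331, 0.0799]
tool_rot: [179.8, -0.3, 1.1]
force: [0.3, 0.9, 0.5]
grip_width: 0.0607
t 14.2 pos [ 0.5478 -0.3331  0.0799] rot [179.84  -0.32   1.05] grip 0.0607 F [0.3 0.9 0.5]
shift cm [-0.08 -0.21  0.48] turn [ 0.003 -0.006 -0.001]
```

```bash
python3 -m creep '[[0,-0.1,0.4,0,0,0,0.7],[0,0,0.1,0,0,0,0.5],[0,0,0,0,0,0,0.1],[0,0,0,0,0,0,0.1],[0,0,0,0,0,0,0.1],[0,0,0,0,0,0,0.1],[0,0,0,0,0,0,0.1],[0,0,0,0,0,0,0.1],[0,0,-0.5,0,0,0,0.1],[0,0,-2.5,0,0,0,0.1],[0,0,-3,0,0,0,0.1],[0,0,-3,0,0,0,0.1],[0,0,-3,0,0,0,0.1],[0,0,-1,0,0,0,0.1]]' 25
python3 -m creep '[[0,0,-0.5,0,0,-0.14,0.1],[0,0,0,0,0,-0.14,0.1],[0,0,0,0,0,-0.14,0.1],[0,0,0,0,0,-0.14,0.1],[0,0,0,0,0,-0.14,0.1],[0,0,0,0,0,-0.14,0.1],[0,0,0,0,0,-0.14,0.1],[0,0,0,0,0,-0.14,0.1],[0,0,0,0,0,-0.14,0.1],[0,0,0,0,0,-0.14,0.1],[0,0,0,0,0,-0.08,0.1],[0,0,0,0,0,0,0.1],[0,0,0,0,0,0,0.1]]'
python3 -c "
from h import *
delta(.5495,-.052,.21,88.5)"
```

```text
time_s: 15.6
tool_pos: [0.5456, -0.3305, 0.2072]
tool_rot: [180.0, 0.0, 1.1]
force: [0.4, -0.5, -1.0]
grip_width: 0.0299
time_s: 16.9
tool_pos: [0.5417, -0.3285, 0.204]
tool_rot: [-179.4, -0.3, 89.2]
force: [0.3, 0.2, -0.8]
grip_width: 0.03
t 16.9 pos [ 0.5417 -0.3285  0.204 ] rot [-179.43   -0.32   89.23] grip 0.03 F [ 0.3  0.2 -0.8]
shift cm [27.66  0.4  -0.45] turn [-0.01  -0.005  0.013]
```

```bash
python3 -m creep '[[3,0.05,-0.1,-0.01,-0.005,0.013,0.1],[3,0.05,-0.1,0,0,0,0.1],[3,0.05,-0.1,0,0,0,0.1],[3,0.05,-0.1,0,0,0,0.1],[3,0.05,-0.1,0,0,0,0.1],[3,0.05,-0.1,0,0,0,0.1],[3,0.05,-0.1,0,0,0,0.1],[3,0.05,-0.1,0,0,0,0.1],[2,0,0,0,0,0,0.1],[0.8,0,0,0,0,0,0.1],[0,0,0,0,0,0,0.1],[0,0,0,0,0,0,0.1]]'
python3 -c "
from h import *
delta(.5495,-.052,.13,88.5)"
```

```text
time_s: 18.1
tool_pos: [0.5532, -0.0534, 0.2083]
tool_rot: [-179.8, 0.1, 87.0]
force: [-0.4, -0.9, -1.0]
grip_width: 0.0298
t 18.1 pos [ 0.5532 -0.0534  0.2083] rot [-1.7977e+02  9.0000e-02  8.6990e+01] grip 0.0298 F [-0.4 -0.9 -1. ]
shift cm [ 0.13 -0.34  7.83] turn [-0.004  0.002 -0.026]
```

```bash
python3 -m creep '[[0.1,-0.2,1,-0.004,0.002,-0.02,0.1],[0,-0.1,2,0,0,0,0.1],[0,0,2,0,0,0,0.1],[0,0,1.5,0,0,0,0.1],[0,0,0.6,0,0,0,0.1],[0,0,0,0,0,0,0.1],[0,0,0,0,0,0,0.1]]'
python3 -c "
from h import *
delta(.5495,-.052,.117,88.5)"
```

```text
time_s: 18.8
tool_pos: [0.5482, -0.0623, 0.1324]
tool_rot: [-180.0, 0.2, 87.5]
force: [-0.8, 0.2, -0.1]
grip_width: 0.03
t 18.8 pos [ 0.5482 -0.0623  0.1324] rot [-1.7999e+02  1.6000e-01  8.7540e+01] grip 0.03 F [-0.8  0.2 -0.1]
shift cm [1.04 0.08 1.53] turn [-0.     0.003 -0.017]
```

```bash
python3 -m creep '[[0.6,0,0.2,0,0.003,-0.012,0.1],[0.4,0,0.5,0,0,0,0.1],[0,0,0.4,0,0,0,0.1],[0,0,0,0,0,0,0.1]]'
python3 -c "
from h import *
delta(.5495,-.052,.115,88.5)"
```

```text
time_s: 19.2
tool_pos: [0.5501, -0.0515, 0.1227]
tool_rot: [179.8, -0.0, 88.3]
force: [-0.6, 1.0, -1.8]
grip_width: 0.0299
t 19.2 pos [ 0.5501 -0.0515  0.1227] rot [ 1.7977e+02 -4.0000e-02  8.8300e+01] grip 0.0299 F [-0.6  1.  -1.8]
shift cm [-0.05 -0.06  0.77] turn [ 0.004 -0.001 -0.003]
```

```bash
python3 -m creep '[[0,0,0.3,0,0,0,0.1],[0,0,0.25,0,0,0,0.1],[0,0,0.15,0,0,0,0.1],[0,0,0.12,0,0,0,0.1],[0,0,0.1,0,0,0,0.1],[0,0,0,0,0,0,0.1]]'
python3 -m creep '[[0,0,0,0,0,0,0.4],[0,0,0,0,0,0,0.48],[0,0,0,0,0,0,0.48],[0,0,-0.5,0,0,0,0.48],[0,0,-2,0,0,0,0.48],[0,0,-3,0,0,0,0.48],[0,0,-3,0,0,0,0.48],[0,3,-3,0,0,0,0.48],[0,4,-3,0,0,0,0.48],[0,4,0,0,0,0,0.48],[0,3,0,0,0,0,0.48],[0,0,0,0,0,0,0.48],[0,0,0,0,0,0,0.48],[0,0,0,0,0,0,0.48]]'
python3 - <<'E'
from h import *
from cell import env,optics
delta(.409,.311,.3,-9)
o=env.get_obs(); c=wristRt(optics.read_camera("wrist"),o); cv2.imwrite("pics/w3.png",c["frame"]); np.savez("w3.npz",**c)
P=world(c)
for b in blobs(c,brown(c),.03,.09,300): print("brown",*b)
for b in blobs(c,brown(c),.052,.07,300): print("upper",*b)
for b in blobs(c,ply(c),.01,.03,1000): print("ply",*b)
m=(P[...,2]>.075)&(P[...,2]<.1); 
for s in (P[...,1]>-.02,P[...,1]<-.02):
    q=P[m&s]; v,u=np.where(m&s); print(len(q),np.median(q,0),u.min(),u.max(),v.min(),v.max())
E
```

```text
time_s: 19.8
tool_pos: [0.5507, -0.0515, 0.115]
tool_rot: [179.7, -0.1, 88.3]
force: [0.2, 0.5, -0.9]
grip_width: 0.0296
time_s: 21.2
tool_pos: [0.6924, -0.0563, 0.2675]
tool_rot: [179.8, -0.1, 88.3]
force: [0.8, -0.2, 0.0]
grip_width: 0.042
t 21.2 pos [ 0.6924 -0.0563  0.2675] rot [ 1.7977e+02 -5.0000e-02  8.8290e+01] grip 0.042 F [ 0.8 -0.2  0. ]
shift cm [ 35.87 -29.41  -3.33] turn [ 0.002 -0.004  1.698]
brown [364.  60.] 13314 [588.3 -19.  159.8  87.4  89. ] 61.2
upper [324.  56.] 4402 [588.1 -52.   83.1  30.   -1.1] 61.7
upper [404.  57.] 4584 [590.3  10.7  84.1  30.5  -1.3] 61.7
ply [360.  78.] 11047 [590.  -20.  219.8 106.   88.2] 17.7
815 [0.73427166 0.18233921 0.08102896] 368 639 0 345
853 [ 0.81147605 -0.04702704  0.08294631] 0 368 0 335
```

View pics/w3.png

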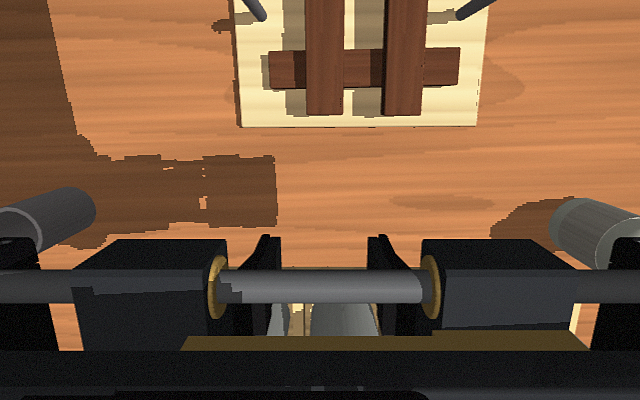

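Both slats are across the pair, with tops at 61.7 mm and centres about -32 and +31 mm from the jig's middle. The pins are cut off at the top of the picture, at (257,5) and (470,5), so I move in to see them whole.

```bash
python3 -m creep '[[1,-3,0,0,0,0,0.9],[1.5,-3,0,0,0,0,0.9],[1,-2,0,0,0,0,0.9],[0,0,0,0,0,0,0.9],[0,0,0,0,0,0,0.9],[0,0,0,0,0,0,0.9]]'
python3 - <<'E'
from h import *
from cell import env,optics
delta(.409,.311,.3,-9)
o=env.get_obs(); c=wristRt(optics.read_camera("wrist"),o); cv2.imwrite("pics/w4.png",c["frame"]); np.savez("w4.npz",**c)
P=world(c)
for b in blobs(c,brown(c),.052,.07,300): print("upper",*b)
for b in blobs(c,ply(c),.01,.03,1000): print("ply",*b)
m=(P[...,2]>.066)&(P[...,2]<.1)&(abs(P[...,0]-.55)<.03)
for b in blobs(c,m,.066,.1,5): print("pin",*b)
E
```

```text
time_s: 21.85
tool_pos: [0.6061, -0.0194, 0.2671]
tool_rot: [179.9, -0.0, 88.2]
force: [0.6, -0.1, 0.5]
grip_width: 0.0762
t 21.85 pos [ 0.6061 -0.0194  0.2671] rot [ 1.7986e+02 -4.0000e-02  8.8180e+01] grip 0.0762 F [ 0.6 -0.1  0.5]
shift cm [ 32.39 -20.74  -3.32] turn [ 1.000e-03 -3.000e-03  1.696e+00]
upper [282. 115.] 7527 [550.3 -50.8 159.8  30.2  -1.7] 61.7
upper [359. 115.] 7424 [552.5  11.6 159.1  30.2  -1.5] 61.8
ply [316.  60.] 13711 [521.1 -18.2 219.8 135.7  88.7] 17.7
ply [409. 171.] 4032 [600.5  60.9  89.5  58.5  -1.4] 17.8
pin [433. 122.] 231 [550.7  66.3   9.5   9.5 -15.5] 86.8
pin [208. 123.] 235 [ 546.3 -104.2    9.3    9.    -3. ] 86.8
```

View pics/w4.png

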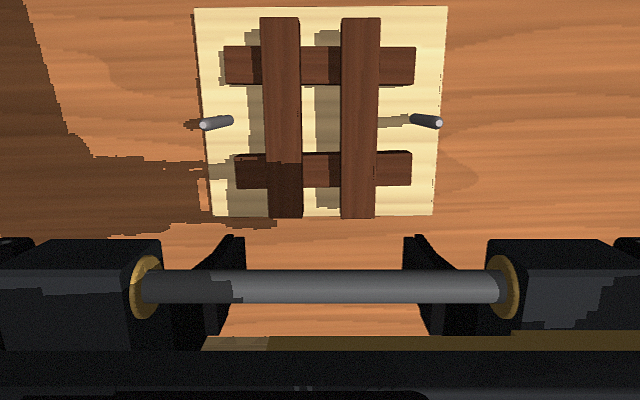

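The picture shows the two slats square across the lower pair, and both pin tips whole at (438,124) and (203,126). Next I measure the pins again with the tool turned as it will be for the cap, so that the hand-eye error cancels.

```bash
python3 -m creep '[[0,0,0,0,0,0.145,0.9],[0,0,0,0,0,0.145,0.9],[0,0,0,0,0,0.145,0.9],[0,0,0,0,0,0.145,0.9],[0,0,0,0,0,0.145,0.9],[0,0,0,0,0,0.145,0.9],[0,0,0,0,0,0.145,0.9],[0,0,0,0,0,0.145,0.9],[0,0,0,0,0,0.145,0.9],[0,0,0,0,0,0.145,0.9],[0,0,0,0,0,0.1,0.9],[0,0,0,0,0,0,0.9]]'
python3 -c "
from h import *
delta(.55,-.1,.27,-1.5)"
```

```text
time_s: 23.1
tool_pos: [0.6139, -0.0291, 0.2646]
tool_rot: [179.6, -0.2, -4.0]
force: [-0.5, -0.4, 0.9]
grip_width: 0.0784
t 23.1 pos [ 0.6139 -0.0291  0.2646] rot [179.61  -0.2   -4.  ] grip 0.0784 F [-0.5 -0.4  0.9]
shift cm [-5.87  7.52 -0.5 ] turn [ 0.007 -0.003 -0.044]
```

```bash
python3 -m creep '[[-2,2.5,-0.2,0.007,-0.003,-0.044,0.9],[-2,2.5,-0.2,0,0,0,0.9],[-1.8,2.3,0,0,0,0,0.9],[0,0,0,0,0,0,0.9],[0,0,0,0,0,0,0.9],[0,0,0,0,0,0,0.9]]'
cat > pins.py <<'E'
from h import *
from cell import env,optics
o=env.get_obs(); c=wristRt(optics.read_camera("wrist"),o); np.savez("w5.npz",**c); cv2.imwrite("pics/w5.png",c["frame"])
P=world(c); ok=abs(P[...,0]-.55)<.05
for lo in (.068,.085,.0895):
    for b in blobs(c,ok,lo,.1,4): print("pin",lo,*b)
for b in blobs(c,brown(c),.052,.07,300): print("upper",*b)
for b in blobs(c,ply(c),.01,.03,1000): print("ply",*b)
E
python3 pins.py; python3 -c "
from h import *
delta(.4,.22,.27,-9)"
```

```text
time_s: 23.7
tool_pos: [0.5539, -0.1035, 0.2681]
tool_rot: [179.9, -0.0, -0.6]
force: [0.7, -0.1, -0.9]
grip_width: 0.0782
pin 0.068 [315. 197.] 175 [ 546.  -104.5    9.8    8.9   39.5] 87.2
pin 0.085 [315. 199.] 119 [ 546.  -104.6    9.4    8.8   39.5] 89.3
pin 0.0895 [315. 200.] 58 [ 546.3 -104.6    6.5    6.   -74.3] 91.2
upper [322.  44.] 8712 [552.9  11.8 159.4  30.3  -1.4] 61.7
upper [319. 126.] 7264 [550.1 -50.7 159.   30.1  -1.7] 61.7
ply [292. 151.] 8979 [548.  -38.  190.4 181.   -1.6] 17.7
t 23.75 pos [ 0.5541 -0.103   0.268 ] rot [ 1.799e+02 -4.000e-02 -5.700e-01] grip 0.0784 F [ 1.  -0.1 -1.1]
shift cm [-15.73 -32.15  -0.27] turn [ 0.002 -0.001  0.147]
```

```bash
python3 -m creep '[[-1.5,-3.1,-0.6,0.002,0,0.015,0.9],[-1.5,-3.1,-0.6,0,0,0.015,0.9],[-1.5,-3.1,-0.6,0,0,0.015,0.9],[-1.5,-3.1,-0.6,0,0,0.015,0.9],[-1.5,-3.1,-0.6,0,0,0.015,0.9],[-1.5,-3.1,-0.6,0,0,0.015,0.9],[-1.5,-3.1,-0.6,0,0,0.015,0.9],[-1.5,-3.1,-0.6,0,0,0.015,0.9],[-1.5,-3.1,-0.6,0,0,0.015,0.9],[-1.2,-2.5,-0.3,0,0,0.01,0.9],[0,0,0,0,0,0,0.9],[0,0,0,0,0,0,0.9],[0,0,0,0,0,0,0.9]]'
python3 - <<'E'
from h import *
from cell import env,optics
delta(.41,.311,.2,-9)
o=env.get_obs(); c=wristRt(optics.read_camera("wrist"),o); np.savez("w6.npz",**c); cv2.imwrite("pics/w6.png",c["frame"])
for b in blobs(c,brown(c),.04,.06,300): print("batten",*b)
for b in blobs(c,ply(c),.006,.03,1000): print("ply",*b)
E
```

```text
time_s: 25.05
tool_pos: [0.426, 0.2348, 0.3258]
tool_rot: [-180.0, -0.1, -7.7]
force: [0.3, -0.2, -0.1]
grip_width: 0.0783
t 25.05 pos [0.426  0.2348 0.3258] rot [-1.7999e+02 -1.0000e-01 -7.7100e+00] grip 0.0783 F [ 0.3 -0.2 -0.1]
shift cm [-2.63 -7.34 12.57] turn [-0.    -0.002  0.023]
batten [298. 100.] 2398 [409.7 310.2  99.8  23.3  81.4] 45.7
ply [300.  91.] 10643 [409.2 310.3 200.3  80.3  81.3] 11.8
```

View pics/w6.png

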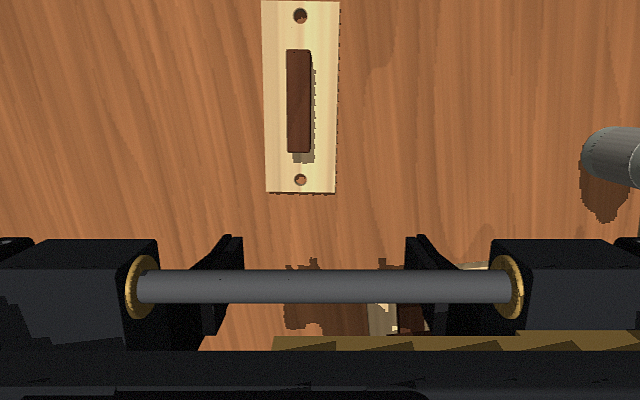

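The view shows the whole cap with holes at (300,15) and (300,180). Board and batten agree on the centre, (0.4095,0.310), with its axis at 81.3°.

```bash
python3 -m creep '[[-0.9,-2.4,2,0,-0.002,0.017,0.9],[-0.9,-2.4,3,0,0,0,0.9],[-0.8,-2.4,3,0,0,0,0.9],[0,0,3,0,0,0,0.9],[0,0,3,0,0,0,0.9],[0,0,3,0,0,0,0.9],[0,0,2,0,0,0,0.9],[0,0,0,0,0,0,0.9],[0,0,0,0,0,0,0.9]]'
python3 -c "
from h import *
delta(.4095,.3102,.088,-8.7)"
```

```text
time_s: 26.0
tool_pos: [0.4192, 0.3024, 0.1301]
tool_rot: [180.0, -0.3, -9.8]
force: [0.9, 0.3, 0.2]
grip_width: 0.0781
t 26.0 pos [0.4192 0.3024 0.1301] rot [179.99  -0.27  -9.85] grip 0.0781 F [0.9 0.3 0.2]
shift cm [-1.11 -0.6   4.21] turn [ 0.    -0.005 -0.02 ]
```

```bash
python3 -m creep '[[-0.6,-0.3,0.5,0,-0.005,-0.02,0.9],[-0.5,-0.3,1,0,0,0,0.9],[0,0,1,0,0,0,0.9],[0,0,1,0,0,0,0.9],[0,0,0.4,0,0,0,0.9],[0,0,0,0,0,0,0.9],[0,0,0,0,0,0,0.9]]'
python3 -c "
from h import *
delta(.4095,.3102,.088,-8.7)"
```

```text
time_s: 26.7
tool_pos: [0.4108, 0.3118, 0.0915]
tool_rot: [-179.7, -0.2, -8.7]
force: [-0.1, 0.4, 0.8]
grip_width: 0.0783
t 26.7 pos [0.4108 0.3118 0.0915] rot [-179.75   -0.21   -8.66] grip 0.0783 F [-0.1  0.4  0.8]
shift cm [-0.1   0.18  0.35] turn [-0.004 -0.004  0.001]
```

```bash
python3 -m creep '[[-0.1,0.15,0.3,-0.004,-0.004,0.001,0.9],[0,0,0,0,0,0,0.6],[0,0,0,0,0,0,0.3],[0,0,0,0,0,0,0.05],[0,0,0,0,0,0,0.05],[0,0,0,0,0,0,0.05],[0,0,0,0,0,0,0.05],[0,0,0,0,0,0,0.05],[0,0,0,0,0,0,0.05],[0,0,0,0,0,0,0.05]]' 40
python3 -c "
from h import *
delta(.4095,.3102,.088,-8.7)"
```

```text
time_s: 27.7
tool_pos: [0.4104, 0.3107, 0.0895]
tool_rot: [-179.9, -0.1, -8.7]
force: [0.0, -0.4, -0.9]
grip_width: 0.0236
t 27.7 pos [0.4104 0.3107 0.0895] rot [-1.799e+02 -6.000e-02 -8.750e+00] grip 0.0236 F [ 0.  -0.4 -0.9]
shift cm [-0.08  0.06  0.15] turn [-0.002 -0.001 -0.001]
```

Gripped at 23.6 mm. Lift, then carry it to the jig.

```bash
python3 -m creep '[[0,0,-0.5,0,0,0,0.05],[0,0,-2.5,0,0,0,0.05],[0,0,-3.5,0,0,0,0.05],[0,0,-3.5,0,0,0,0.05],[0,0,-3.5,0,0,0,0.05],[0,0,-2.5,0,0,0,0.05],[0,0,0,0,0,-0.06,0.05],[0,0,0,0,0,-0.06,0.05],[0,0,0,0,0,0,0.05]]'
python3 -c "
from h import *
delta(.5485,-.0185,.25,-1.5)"
```

```text
time_s: 28.6
tool_pos: [0.4075, 0.3084, 0.2545]
tool_rot: [179.8, 0.3, -1.6]
force: [0.1, -0.1, -2.2]
grip_width: 0.0235
t 28.6 pos [0.4075 0.3084 0.2545] rot [179.78   0.29  -1.63] grip 0.0235 F [ 0.1 -0.1 -2.2]
shift cm [15.03 32.28  0.5 ] turn [ 0.004  0.005 -0.002]
```

```bash
python3 -m creep '[[1.3,2.8,0,0.004,0.005,-0.002,0.05],[1.3,2.8,0,0,0,0,0.05],[1.3,2.8,0,0,0,0,0.05],[1.3,2.8,0,0,0,0,0.05],[1.3,2.8,0,0,0,0,0.05],[1.3,2.8,0,0,0,0,0.05],[1.3,2.8,0,0,0,0,0.05],[1.3,2.8,0,0,0,0,0.05],[1.3,2.8,0,0,0,0,0.05],[1.3,2.8,0,0,0,0,0.05],[1.3,2.8,0,0,0,0,0.05],[0,0,0,0,0,0,0.05],[0,0,0,0,0,0,0.05],[0,0,0,0,0,0,0.05]]'
python3 -c "
from h import *
delta(.5485,-.0185,.21,-1.5)"
```

```text
time_s: 30.0
tool_pos: [0.539, -0.0163, 0.2472]
tool_rot: [179.8, 0.8, -2.5]
force: [0.5, 0.1, -1.8]
grip_width: 0.0236
t 30.0 pos [ 0.539  -0.0163  0.2472] rot [179.78   0.85  -2.49] grip 0.0236 F [ 0.5  0.1 -1.8]
shift cm [1.02 0.16 3.71] turn [ 0.004  0.015 -0.017]
```

```bash
python3 -m creep '[[0.5,0.1,1,0.004,0.015,-0.017,0.05],[0.5,0,1.5,0,0,0,0.05],[0,0,1,0,0,0,0.05],[0,0,0,0,0,0,0.05],[0,0,0,0,0,0,0.05],[0,0,0,0,0,0,0.05]]'
cat > cap.py <<'E'
from h import *
from cell import env,optics
import sys
delta(.5485,-.0185,float(sys.argv[2]),-1.5)
o=env.get_obs(); c=wristRt(optics.read_camera("wrist"),o); cv2.imwrite(f"pics/{sys.argv[1]}.png",c["frame"])
P=world(c); f=c["frame"]; zc=o["tool_pos"][2]-.0895
for b in blobs(c,ply(c),zc-.002,zc+.02,500): print("ply",*b)
for b in blobs(c,brown(c),zc+.02,zc+.06,200): print("batten",*b)
h=((~ply(c))|(P[...,2]<zc)).astype(np.uint8)*255
cn,_=cv2.findContours(h,cv2.RETR_LIST,cv2.CHAIN_APPROX_NONE)
for k in cn:
    a=cv2.contourArea(k)
    if 80<a<2000 and len(k)>5:
        e=cv2.fitEllipse(k); q=ray(c,[e[0]],zc+.012)[0]*1000
        if 500<q[0]<600 and e[1][0]/e[1][1]>.7: print("hole?",np.round(e[0]),np.round(e[1],1),q.round(1))
E
python3 cap.py w7 .17
```

```text
time_s: 30.6
tool_pos: [0.5476, -0.0123, 0.2091]
tool_rot: [-179.9, 0.2, -1.2]
force: [0.0, -0.5, -1.8]
grip_width: 0.0237
t 30.6 pos [ 0.5476 -0.0123  0.2091] rot [-179.88    0.19   -1.19] grip 0.0237 F [ 0.  -0.5 -1.8]
shift cm [0.12 0.63 3.91] turn [-0.002  0.003  0.005]
ply [323. 129.] 28554 [547.   35.7 103.5  80.7  88.9] 131.4
batten [323. 212.] 6559 [546.8  15.2  44.7  24.   89.1] 165.2
batten [323. 319.] 1728 [545.8 -30.   24.   16.7  -0.9] 165.3
hole? [323.  71.] [30.3 34.8] [547.8  73.8 131.6]
```

View pics/w7.png

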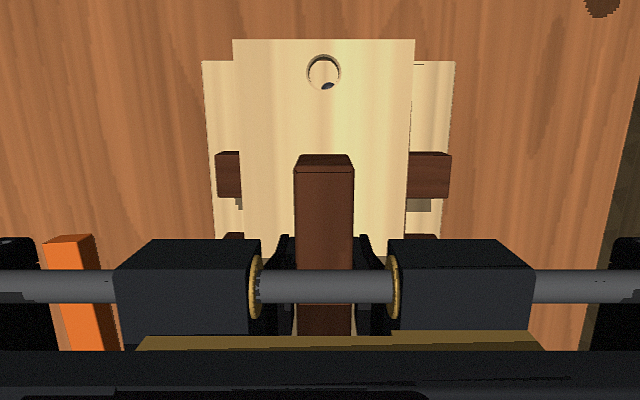

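The +y hole is at (323,71) and the tip of its pin shows below centre at (327,86). The cap sits about 1.4 mm to -x of the TCP in the hand, so the TCP target becomes (0.5499,-0.0186).

```bash
python3 -m creep '[[0.15,0.4,0.5,-0.002,0.003,0.006,0.05],[0.1,0.2,0.6,0,0,0,0.05],[0,0,0.4,0,0,0,0.05],[0,0,0,0,0,0,0.05],[0,0,0,0,0,0,0.05]]'
sed -i 's/delta(.5485,-.0185/delta(.5499,-.0186/; s/,-1.5)/,-1.6)/' cap.py
python3 cap.py w8 .187
```

```text
time_s: 31.15
tool_pos: [0.5507, -0.0194, 0.1939]
tool_rot: [180.0, -0.1, -1.6]
force: [0.2, 0.2, -2.0]
grip_width: 0.0237
t 31.15 pos [ 0.5507 -0.0194  0.1939] rot [ 1.80e+02 -1.20e-01 -1.62e+00] grip 0.0237 F [ 0.2  0.2 -2. ]
shift cm [-0.08 -0.08  0.69] turn [ 0.    -0.002 -0.   ]
ply [323. 129.] 28554 [551.   28.6 103.2  80.4  88.4] 116.1
batten [323. 212.] 6554 [551.4   8.4  43.8  25.8  88.4] 150.0
batten [323. 319.] 1734 [549.  -37.2  23.9  16.7  -2.7] 150.1
hole? [323.  71.] [30.1 34.7] [552.   66.4 116.4]
```

```bash
python3 -m creep '[[-0.1,-0.06,0.2,0,-0.002,0,0.05],[0,0,0.15,0,0,0,0.05],[0,0,0,0,0,0,0.05],[0,0,0,0,0,0,0.05]]'
python3 cap.py w9 .187
```

```text
time_s: 31.6
tool_pos: [0.5498, -0.0184, 0.1905]
tool_rot: [-180.0, -0.0, -1.6]
force: [0.2, -0.4, -1.8]
grip_width: 0.0236
t 31.6 pos [ 0.5498 -0.0184  0.1905] rot [-1.7999e+02 -2.0000e-02 -1.6000e+00] grip 0.0236 F [ 0.2 -0.4 -1.8]
shift cm [0.02 0.02 0.35] turn [-0. -0.  0.]
ply [323. 129.] 28582 [549.8  29.4 103.4  80.4  88.4] 112.6
batten [323. 212.] 6552 [550.4   9.1  44.4  26.   88.5] 146.5
batten [323. 319.] 1735 [548.  -36.2  23.9  16.9  -2. ] 146.7
hole? [323.  71.] [30.1 34.8] [550.8  67.5 113. ]
```

View pics/w9.png

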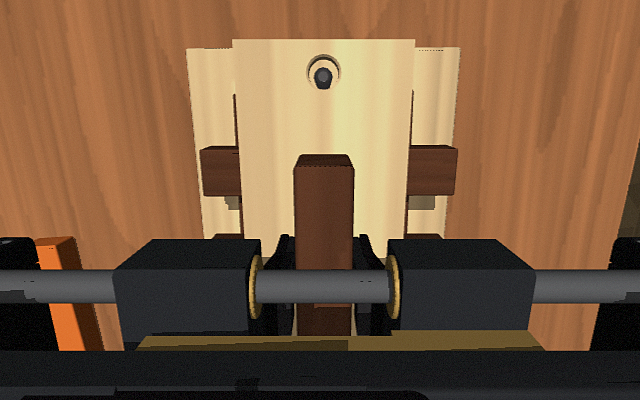

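The pin tip at (323,75) is centred in the hole at (323,71), with the small row offset coming from perspective. Lower slowly.

```bash
python3 -m creep '[[0,0,0.3,0,0,0,0.05],[0,0,0.3,0,0,0,0.05],[0,0,0.3,0,0,0,0.05],[0,0,0.3,0,0,0,0.05],[0,0,0,0,0,0,0.05]]'
python3 -c "
from h import *
delta(.5498,-.0186,.1515,-1.6)"
```

```text
time_s: 32.15
tool_pos: [0.5497, -0.0184, 0.1773]
tool_rot: [-180.0, -0.0, -1.6]
force: [0.1, 0.6, -2.1]
grip_width: 0.0235
t 32.15 pos [ 0.5497 -0.0184  0.1773] rot [-1.7999e+02 -2.0000e-02 -1.5900e+00] grip 0.0235 F [ 0.1  0.6 -2.1]
shift cm [0.01 0.02 2.58] turn [-0. -0.  0.]
```

```bash
python3 -m creep '[[0,0,0.3,0,0,0,0.05],[0,0,0.3,0,0,0,0.05],[0,0,0.3,0,0,0,0.05],[0,0,0.3,0,0,0,0.05],[0,0,0,0,0,0,0.05]]'
python3 -c "
from h import *
delta(.5498,-.0186,.1515,-1.6)"
```

```text
time_s: 32.65
tool_pos: [0.5497, -0.0184, 0.1641]
tool_rot: [-180.0, -0.0, -1.6]
force: [-0.1, 0.2, -2.0]
grip_width: 0.0237
t 32.65 pos [ 0.5497 -0.0184  0.1641] rot [-179.99   -0.     -1.59] grip 0.0237 F [-0.1  0.2 -2. ]
shift cm [0.01 0.02 1.26] turn [-0. -0.  0.]
```

```bash
python3 -m creep '[[0,0,0.3,0,0,0,0.05],[0,0,0.3,0,0,0,0.05],[0,0,0.25,0,0,0,0.05],[0,0,0.2,0,0,0,0.05],[0,0,0.1,0,0,0,0.05],[0,0,0.1,0,0,0,0.05],[0,0,0,0,0,0,0.05]]'
python3 -c "
from h import *
delta(.5498,-.0186,.1515,-1.6)"
```

```text
time_s: 33.35
tool_pos: [0.5501, -0.0184, 0.1518]
tool_rot: [-180.0, -0.0, -1.6]
force: [-0.0, -0.2, -3.0]
grip_width: 0.0237
t 33.35 pos [ 0.5501 -0.0184  0.1518] rot [-1.7997e+02 -5.0000e-02 -1.6000e+00] grip 0.0237 F [-0.  -0.2 -3. ]
shift cm [-0.03  0.02  0.03] turn [-0.    -0.001 -0.   ]
```

```bash
python3 -m creep '[[0,0,0.1,0,0,0,0.05],[0,0,0.08,0,0,0,0.05],[0,0,0,0,0,0,0.05],[0,0,0,0,0,0,0.05]]'
```

```text
time_s: 33.75
tool_pos: [0.5504, -0.0184, 0.1515]
tool_rot: [-179.9, -0.1, -1.6]
force: [-0.6, -0.1, -0.4]
grip_width: 0.0235
```

Contact is at exactly the expected height (0.1515). Release and back off.

```bash
python3 -m creep '[[0,0,0,0,0,0,0.4],[0,0,0,0,0,0,0.6],[0,0,0,0,0,0,0.7],[0,0,0,0,0,0,0.7],[0,0,-0.5,0,0,0,0.7],[0,0,-2,0,0,0,0.7],[0,0,-3,0,0,0,0.7],[0,2,-3,0,0,0,0.7],[0,3,-3,0,0,0,0.7],[0,2.5,-2,0,0,0,0.7],[0,0,0,0,0,0,0.7],[0,0,0,0,0,0,0.7],[0,0,0,0,0,0,0.7]]'
python3 - <<'E'
from h import *
from cell import env,optics
delta(.55,-.1,.3,-1.5)
o=env.get_obs(); w=wristRt(optics.read_camera("wrist"),o); cv2.imwrite("pics/w10.png",w["frame"])
for c,n in ((w,"wrist"),(optics.read_camera("side"),"side"),(optics.read_camera("scene"),"scene")):
    for b in blobs(c,ply(c),.06,.085,150): print(n,"cap",*b)
    for b in blobs(c,brown(c),.088,.12,60): print(n,"batten",*b)
    for b in blobs(c,brown(c),.05,.07,60): print(n,"upper",*b)
    if n!="wrist":
        for b in blobs(c,brown(c),.008,.028,60):
            if b[2][0]<330 and b[2][0]>250: print(n,"offcut",*b)
    if n=="side":cv2.imwrite("pics/side9.png",c["frame"])
    P=world(c); q=P[(P[...,2]>.07)&(P[...,2]<.078)&(abs(P[...,0]-.55)<.038)&(abs(P[...,1]+.02)<.098)]
    if len(q)>50:
        A=np.c_[q[:,:2]-[.55,-.02],np.ones(len(q))]; print(n,"cap top plane slope/height",np.linalg.lstsq(A,q[:,2],rcond=None)[0].round(4))
E
```

```text
time_s: 35.05
tool_pos: [0.5485, -0.0941, 0.2933]
tool_rot: [-180.0, -0.3, -1.4]
force: [-0.1, 1.0, -0.5]
grip_width: 0.0609
t 35.05 pos [ 0.5485 -0.0941  0.2933] rot [-179.95   -0.27   -1.43] grip 0.0609 F [-0.1  1.  -0.5]
shift cm [ 0.17  0.59 -0.67] turn [-0.001 -0.005  0.001]
wrist cap [322. 104.] 15298 [549.  -31.6 175.7  83.6  88.3] 73.8
wrist batten [323.  95.] 4356 [549.5 -19.2  99.4  23.5  88.5] 107.7
wrist upper [252.  62.] 1598 [490.9  13.3  35.4  30.   -1.4] 61.8
wrist upper [396.  62.] 1795 [612.2  10.3  40.1  30.   -1.5] 61.8
wrist upper [255. 136.] 1399 [488.8 -49.   36.1  30.3  -1.7] 61.7
wrist upper [391. 136.] 1499 [610.1 -52.2  39.2  29.8  -1.5] 61.8
wrist cap top plane slope/height [-0.0002  0.0002  0.0738]
side cap [297. 179.] 475 [556.5 -21.5 205.   92.7  89.3] 74.6
side batten [185.  33.] 794 [8.9150e+02 1.9424e+03 1.0320e+03 7.4000e+01 6.0000e-01] 103.7
side batten [10. 59.] 129 [-1.4940e+02  1.9522e+03  1.0220e+02  5.2000e+01 -1.6000e+00] 102.1
side batten [112.  76.] 83 [ 258.  1290.7   59.2   38.   -14.1] 104.8
side batten [41. 89.] 123 [ -45.5 1286.6   76.
[... 604 characters left out ...]
21. 178.] 60 [617.8 -54.8  34.5  28.6  84.2] 61.4
side upper [285. 190.] 133 [491.8 -63.3  62.   44.9 -87.5] 61.3
side offcut [245. 237.] 75 [ 312.8 -136.9  148.     4.1  -87.3] 14.5
side offcut [263. 268.] 412 [ 295.6 -288.8   71.7   46.7  -81. ] 19.6
side cap top plane slope/height [-0.0005 -0.0024  0.0744]
scene cap [367. 235.] 971 [544.9 -18.3 201.5  96.2  87.7] 73.2
scene batten [366. 228.] 254 [553.6 -18.2  98.7  23.8  88.2] 105.4
scene upper [348. 245.] 139 [610.9 -51.1  46.5  32.9  -3.4] 60.8
scene upper [366. 253.] 156 [612.8   7.   54.6  48.3  87.8] 60.6
scene offcut [327. 166.] 173 [ 301.3 -284.7   68.8   46.1  -82.9] 18.1
scene cap top plane slope/height [ 0.0031 -0.0005  0.0735]
```

View pics/w10.png

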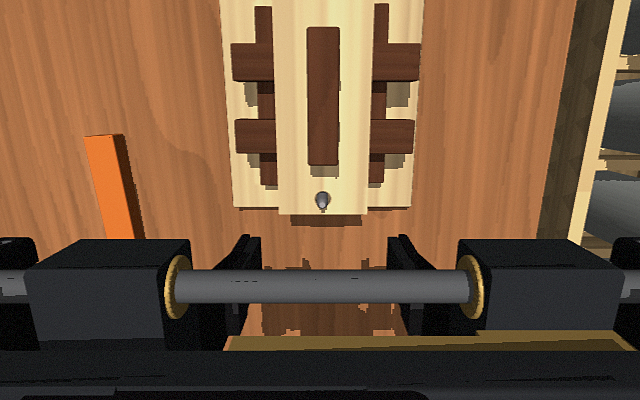

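View pics/side9.png

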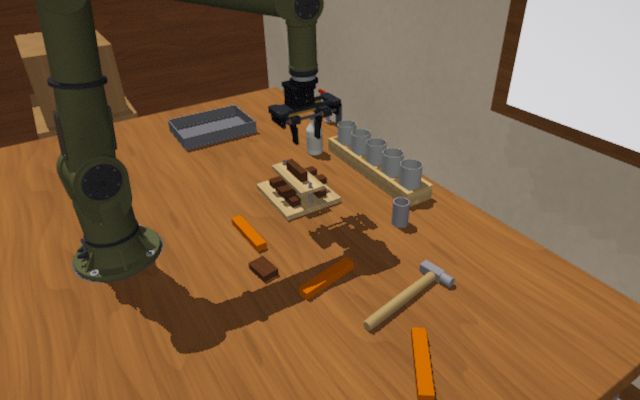

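The wrist view shows the -y pin through its hole at (322,200), with the cap flat across both slats. The side view shows the stack intact, the other bench items where they were, and the arm clear of everything.

```bash
python3 -c "
from cell import order
print(order.sign_off())"
```

```text
the job is handed in; nothing more can be done
None
```

The job is done and handed in at about 35 s. Both brown slats lie across the lower pair and the cap board is seated over both pins. The sign-off gives no verdict.

**Last checks:**
- **Slats:** Their tops are at about 61.8 mm (62 expected). Before the cap went on, their centres were about 30–32 mm either side of the jig's middle, within 4 mm of centre along x, and within 0.3° of square.
- **Cap:** Its top is level at 73.8 mm (74 expected), with its centre about 1 mm from the measured pin midpoint. The -y pin shows through its hole in the last view. I saw the +y pin line up with its hole before lowering, and the cap went down without resistance.
- **Other bench items:** The offcut measured the same as at the start to within about 2 mm. I checked the pipe, glue bottle and hammer only by eye in the final side picture, and they look unmoved. I did not re-measure the lower pair at the end, but it looked in place in the wrist views.

**Disagreements:** The wrist camera put the cap 1–1.4 mm to one side of the gripper's centre line, so I aimed by the camera rather than by the gripper. In the final check the scene camera read the batten about 4 mm further along +x than the wrist camera, and the side camera read it about 3 mm further along -y. I trusted the wrist camera, which sees it closest.

I viewed 10 pictures.

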